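# Unbolt the parts-cage gate and hold it ajar

## Task

The tall hole plate has been left leaning against the parts cage's gate: first stand it upright in one of the two empty slots at the robot's end of the wooden rack and let go of it. Then draw the gate's barrel bolt fully back - it sags and its notched nose hooks behind the bent-up lip of the keeper, so lift it by its handle while pulling - and swing the gate about 10 cm open at its free edge. Finish while holding the gate still there against its closing spring, so that a colleague can reach in, and leave the other things in place.

Things in the scene. Friction and masses are not known exactly. Their poses are not given: they have to be found in the camera images.
- cage: Grey sheet-steel parts cage fixed to the bench, 180 deep x 288 wide x 150 mm high, barred roof, barred gate in front. Origin: centre of its underside; x to its back, y to its left, z up. Front face at x = -90 mm. Gate: 236 wide, top edge 150 mm up, spring hinges on the left post (+y). Keeper: steel hoop on the right post. Gate, bolt and handle belong to this body.
- gate_hinge (a point): Point on the gate's vertical hinge axis, 126 mm above the bench, 5 mm in front of the cage's front face and 126 mm left of its middle. Turns with the gate: with the gate shut x is the cage's x. y runs along the gate: its free edge is at y = -244 mm.
- gate (a joint): Gate angle, rad: 0 shut, grows as the free edge swings out towards the robot (clockwise from above), up to 1.5. A spring always pulls it shut (0.3 N m when shut, 0.5 N m at 0.4 rad: 2 to 3 N at the bolt's handle). At 0.41 rad the free edge is 10 cm out.
- bolt (a joint): How far the bolt is drawn, m: 0 to 0.002 at the start (shot), 0.040 fully back. Slides along the gate towards the hinge (gate +y), friction 1 N, stays where left. At about 0.0035 the shoulder of the notch in the underside of its 12 mm rod meets the keeper's lip and it stops unless lifted; from 0.030 the nose is clear and the gate is free.
- bolt_barrel (a joint): Upward tilt of the bolt, rad, about its rear barrel (148 mm from the hinge along the gate): 0 sagging (nose 0.04 below level; falls there by itself), at most 0.16. The nose clears the lip above 0.056, i.e. handle raised 4 mm (bolt shot) to 2 mm (nearly out). Shot, the handle can rise 11 mm. The handle is 70 mm from the barrel (shot), 30 mm (drawn).
- bolt_grip (a point): Middle of the bolt's handle: a round steel stem 12 mm thick pointing straight out of the gate (its -x), 123 mm above the bench, 41 mm in front of the hinge axis, 218 mm from it along the gate. The stem is free from 20 mm behind this point to 19 mm in front, where an end cap 18 mm across follows. Axes as gate_hinge, tilting with the bolt.
- plate_mid (a point): Centre of the tall hole plate, aluminium, 220 high x 100 wide x 6 mm, about 0.26 kg. x: through its thickness; y: along its width; z: towards its upper edge. At the start it stands on the bench on its short lower edge and leans back 0.25 rad onto the top edge of the gate, near the hinge; its upper 65 mm stand clear above the gate.
- plate: The same tall plate; origin at the middle of its lower edge, 110 mm from plate_mid, same axes.
- rack: Slotted wooden rack fixed to the bench left or right of the cage: two rails 176 mm long (x, away from the robot), 56 mm high, 68 mm apart in y. Slots 11 mm wide at x = -60, -20, 20, 60 mm, floor 10 mm up; a plate stands in one with its thickness along x, its lower edge across both rails. Origin: centre of its underside. The two far slots are taken.
- slot_front (a point): Middle of the floor of the empty slot nearest the robot; axes of the rack.
- slot_second (a point): Middle of the floor of the other empty slot, 40 mm behind the front one; axes of the rack.
- plate_b: Shorter hole plate (160 high x 100 wide x 6 mm) standing in the third slot; leave it. Origin: middle of its lower edge.
- plate_c: The same, standing in the fourth slot; leave it.
- tape_masking: Roll of masking tape, 98 mm across, 25 mm high, lying on the bench; leave it. Origin: underside.
- screwdriver: Screwdriver with a red and black handle, 187 mm long, 27 mm thick, lying near the bench's front; leave it.
- marker_pen: Black and white marker pen, 135 mm long, 16 mm thick, lying near the bench's front; leave it.

How it is judged:
On the way, in this order (a step that is already met when the one before it is completed fails the run):
1. the tall plate stands upright in an empty slot of the rack, let go, with the gate still bolted (z of plate_mid in the frame of rack between 0.112 and 0.127 m and angle between plate_mid's own z axis and vertical below 0.2 rad and x of plate_mid in the frame of rack between -0.078 and -0.002 m and y of plate_mid in the frame of rack between -0.03 and 0.03 m and angle between the x axis of plate_mid and the x axis of rack, either way round below 0.25 rad and contact force between the fingers and plate below 0.1 N and value of joint bolt below 0.02 m and value of joint gate below 0.06 rad), for 0.2 s.
2. the bolt is drawn back, clear of the keeper (value of joint bolt above 0.033 m), for 0.1 s.
At the end, for the whole second after the job is handed in: Tall plate let go, upright (within 0.2 rad) on the floor of one of the two slots nearer the robot, within 30 mm of the middle; bolt drawn at least 30 mm; the fingers hold the gate still at 0.25 to 0.65 rad (free edge 6 to 15 cm out), touching bolt or gate with at least 0.5 N (z of plate_mid in the frame of rack between 0.112 and 0.127 m and angle between plate_mid's own z axis and vertical below 0.2 rad and x of plate_mid in the frame of rack between -0.078 and -0.002 m and y of plate_mid in the frame of rack between -0.03 and 0.03 m and angle between the x axis of plate_mid and the x axis of rack, either way round below 0.25 rad and contact force between the fingers and plate below 0.1 N and value of joint bolt above 0.03 m and value of joint gate between 0.25 and 0.65 rad and velocity of joint gate between -0.1 and 0.1 rad/s and contact force between the fingers and cage above 0.5 N and contact force between plate and cage below 0.1 N); the arm keeps its last pose, push and grip.
It fails at once if a bystander (shorter plate, tape, screwdriver, pen) is moved more than 30 mm (distance of any of plate_b, plate_c, tape_masking, screwdriver, marker_pen from where it was at the start of the episode above 0.03 m).
It also fails if it takes over 54 s, if anything falls off the work surface, if the arm or the gripper's body presses on something with over 40 N, if the wrist force passes 120 N, or if a joint passes its speed limit or range.

## Robot

A 6-joint arm with a two-finger parallel gripper is mounted at the origin on a cart in front of the work surface, level with it; the furniture and walls round the work are solid. World frame = base frame: x ahead of the robot, y to its left, z up, the work surface at z = 0. Lengths are in m, angles in rad, forces in N, time in s.
With the tool pointing down it reaches from about 0.25 to 0.775 m from the base axis. Payload 8.9 kg.
Tool frame: the origin (TCP) lies at the very end of the fingers, on their centre line; the grasp point (between the pads) lies 19 mm behind it; z points along the fingers, y is the line along which they close (so a half turn about z gives the same grasp; the last joint's range is limited). The gripper opens to 85 mm and grips with 20 to 120 N. Pads are 22 mm wide; open, the fingers measure 114 mm over their backs; the gripper's body (76 mm by 85 mm) begins 54 mm behind the grasp point. The pads swing forward as they close: fully open they stand 13 mm farther back than shut.
Start: joints at [-1.266, 0.291, -0.153, 1.127, 0, 1.431], TCP at [0.225, -0.474, 0.231] pointing down, gripper open.
Joint ranges: [-2.52, 2.52], [-0.91, 1.74], [-1.3, 1.37], [-1.96, 2.02], [-1.52, 1.47], [-3.14, 3.14]. Speed limits (rad/s): [2.22, 2.22, 2.79, 3.14, 3.14, 3.14].

## Interface

Orientations are given as a unit quaternion [w, x, y, z].
In Python, from rig import status, imaging, manip gives the robot as it stands. The module is installed in compiled form; this text tells all that it offers.
- The arm moves only by the tool move_arm, never from a script. Its argument "increments" is one flat list of numbers, 6 for each row, row after row: the shift along the tool's x, y, z in units of 30 cm (1.0 is 30 cm), then the turn, a rotation vector about the tool's x, y, z in units of 360 degrees (1.0 is 360 degrees). A call has 1 to 8 rows; each row is the pose to reach, as a shift and turn from the pose commanded when the call began, along the tool's axes at that moment, turning the shorter way round; what a row does not reach only later rows make up. A row lasts 1/8 s, in which the tool goes at most 62.5 mm and 10.7 degrees, less where a joint would pass 70% of its speed; a pose out of reach is approached as far as the arm can. A call with a number of a shift or a turn outside -1 to 1 is refused whole. A call with a gripper value outside its range is refused whole. "hand" is the opening, from 0 (shut) to 1 (fully open), set as the call begins (left out, the last holds). The fingers move at their own pace and stop on an object; the grip force is fixed at half the most. Time passes only in rows, so rows that repeat a pose let the fingers close. It gives the time, the measured TCP pose, the force, the opening and the grip force at its end, in the units of the state.
- status.sense(): the state, without advancing time (a new reading comes with each control period).
- imaging.get_image(name): name is "side" or "top" or "wrist"; returns the picture (384x512x3 uint8, red, green, blue); there is no depth.
- imaging.camera_params(name): a dict with "intrinsics" (3x3 intrinsics, pixels), "eye" and "rotation" of the camera in the world. Camera axes: x right, y up, looking along -z (the intrinsics and any distortion apply to the point x, -y, -z); pixel columns grow to the right and rows downward; lengths in m; the calibration is good to about 2 mm. A picture is of the moment at which its call begins: read the wrist's pose just before it. camera_params takes no time and is no camera call; for the wrist camera it gives the pose at the moment of the call.
- manip.close_job(): hands the job in; it is judged then, once.
The state is a dict: "time": time; "joint_positions": joint angles; "dq": joint speeds; "effort": joint torques, N m; "ee_pos": TCP position; "tcp_rot": TCP orientation; "force": force on the tool from outside, world axes, zero at the start; "moment": the same for the moment, N m; "grip_width": finger opening in m; "grasp_force": force on a finger pad.
Only numpy, scipy, OpenCV 4.12 (cv2) and the standard library are available. Lean on these libraries where they do the work, as an engineer would, in place of code of your own. Each camera call takes 0.05 s, during which the arm holds its last target. There are 200 camera calls.

## Working session

There is one attempt and no reset: what is moved stays moved. The work goes in short steps, Python scripts to look and compute and a tool call to move; the robot and the scene stay as the last step left them, time stands still between calls to the robot, and variables do not carry over. Pictures are saved under pics/ and viewed, at most 11 in all, crops included, and the job is handed in when it is done.

Besides the shell and the picture viewer there is one more tool, called after "Request:" as a command line: name --argument value ..., lists and objects as JSON in quotes. move_arm: Moves the arm, as the interface text tells. Shifts and turns lie within -1 to 1; 1 stands for 30 cm of shift or 360 degrees of turn. Its arguments: {"type":"object","properties":{"increments":{"type":"array"},"hand":{"type":"number"}},"required":["increments"]}

```bash
mkdir -p pics; python3 - <<'E'
from rig import status, imaging
import cv2
s=status.sense(); print({k:s[k] for k in('time','ee_pos','tcp_rot','force','grip_width')})
for n in('side','top'):
    cv2.imwrite(f'pics/{n}0.png',cv2.resize(imaging.get_image(n)[:,:,::-1],(800,600),interpolation=cv2.INTER_CUBIC))
for n in('side','top','wrist'):
    print(n,imaging.camera_params(n))
E
```

```text
{'time': 0.0, 'ee_pos': array([ 0.22528068, -0.47373926,  0.23073116]), 'tcp_rot': array([-6.42178055e-04,  9.75486470e-01,  2.20058472e-01, -6.07386475e-05]), 'force': array([ 0.45568032,  0.6397931 , -0.16334452]), 'grip_width': 0.0856677305619631}
side {'intrinsics': array([[484.02709989,   0.        , 263.51694926],
       [  0.        , 484.02709989, 197.30529125],
       [  0.        ,   0.        ,   1.        ]]), 'eye': array([ 0.50781755, -0.8753689 ,  0.88469956]), 'rotation': array([ 0.91193442,  0.41026545,  0.00483718, -0.00587093])}
top {'intrinsics': array([[438.61249354,   0.        , 263.52881434],
       [  0.        , 438.61249354, 194.29786053],
       [  0.        ,   0.        ,   1.        ]]), 'eye': array([0.41607279, 0.01276015, 1.25158161]), 'rotation': array([-0.69813089, -0.03906066,  0.02973201,  0.71428533])}
wrist {'intrinsics': array([[312.28163015,   0.        , 253.81254781],
       [  0.        , 312.28163015, 191.12590127],
       [  0.        ,   0.        ,   1.        ]]), 'eye': array([ 0.29552419, -0.44031974,  0.37306715]), 'rotation': array([ 0.83586971, -0.12909057,  0.08249214, -0.52711716])}
```

View pics/side0.png

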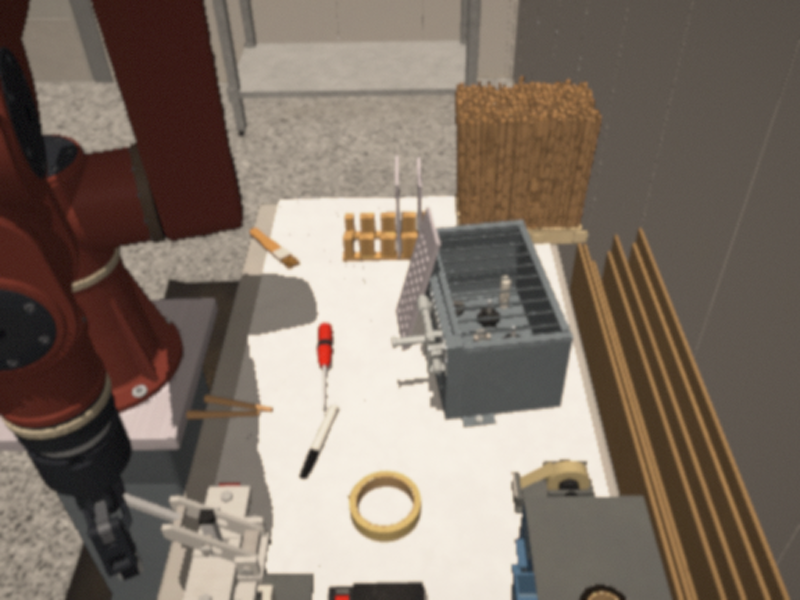

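View pics/top0.png

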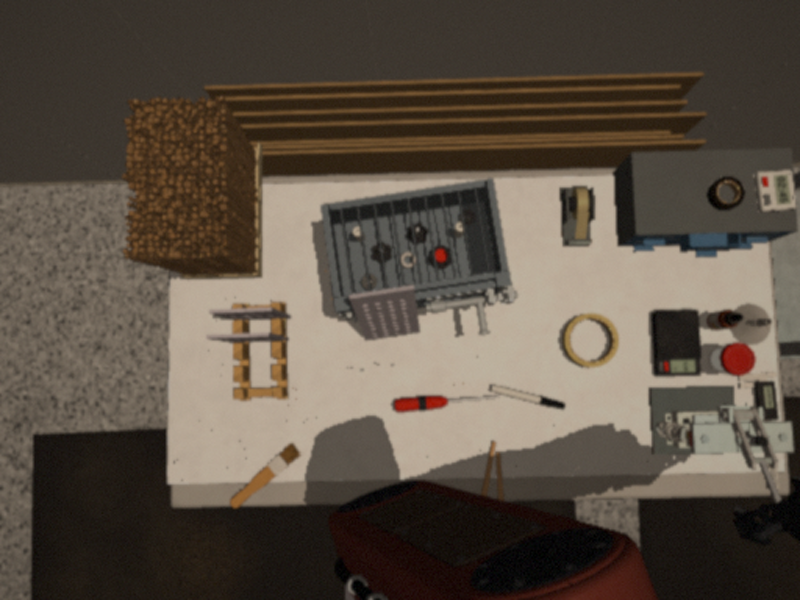

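The top view shows the cage (corners about (325,207), (490,182), (508,300), yawed), with the plate leaning at (385,312). The rack is at (262,350), the bolt and handle at (460–485,310), and there are two free slots at the rack's near end.

```bash
cat > h.py <<'E'
import numpy as np, cv2
from scipy.spatial.transform import Rotation as R
from rig import status, imaging
def rot(q): return R.from_quat(np.r_[q[1:],q[0]])
def proj(n,P,c=None):
    c=c or imaging.camera_params(n); p=rot(c['rotation']).inv().apply(np.atleast_2d(P)-c['eye'])
    K=c['intrinsics']; return np.c_[K[0,2]+K[0,0]*p[:,0]/-p[:,2],K[1,2]+K[1,1]*p[:,1]/p[:,2]]
def back(n,uv,z,c=None):
    c=c or imaging.camera_params(n);K=c['intrinsics'];uv=np.atleast_2d(uv).astype(float)
    d=np.c_[(uv[:,0]-K[0,2])/K[0,0],-(uv[:,1]-K[1,2])/K[1,1],-np.ones(len(uv))]
    d=rot(c['rotation']).apply(d); return c['eye']+d*((z-c['eye'][2])/d[:,2])[:,None]
def crop(n,x,y,w,h,f,out,img=None):
    img=imaging.get_image(n) if img is None else img
    cv2.imwrite(out,cv2.resize(img[y:y+h,x:x+w,::-1],None,fx=f,fy=f,interpolation=cv2.INTER_CUBIC))
E
python3 - <<'E'
from h import *
crop('top',130,110,200,150,4,'pics/t1.png')
crop('side',210,90,170,145,4,'pics/s1.png')
E
```

```text
(no output)
```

View pics/t1.png

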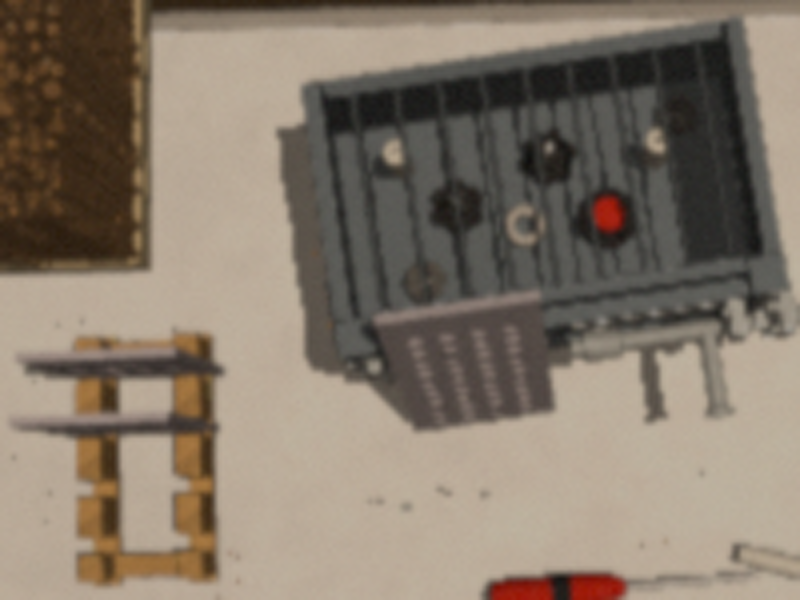

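View pics/s1.png

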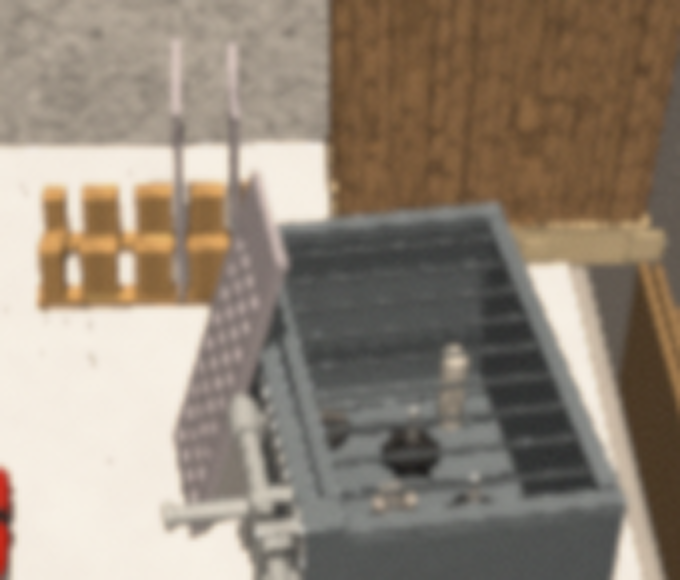

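The crop shows the plate's top edge from (375,315) to (540,292) and its bottom edge from (418,430) to (553,408). The handle runs from (705,335) to its cap at (720,410). The free rack slots are at rows 485 and 542. I'll fit the poses.

```bash
cat > fit.py <<'E'
from h import *
from scipy.optimize import least_squares
T=lambda a:np.array(a,float)/4+[130,110]
S=lambda a:np.array(a,float)/4+[210,90]
def W(p,L): L=np.atleast_2d(L);c,s=np.cos(p[2]),np.sin(p[2]);return np.c_[p[0]+c*L[:,0]-s*L[:,1],p[1]+s*L[:,0]+c*L[:,1],L[:,2]]
ct,cs=imaging.camera_params('top'),imaging.camera_params('side')
def fit(obs,p0):
    f=lambda p:np.concatenate([(proj(n,W(p,l),ct if n=='top' else cs)-uv).ravel() for n,l,uv in obs])
    r=least_squares(f,p0,loss='soft_l1');return r.x,f(r.x).reshape(-1,2)
# cage corners, handle cap (tip centre)
H=[-.095-.041-.023,.126-.218,.123]
cage,rc=fit([('top',[[.09,.144,.15],[.09,-.144,.15],H],[T((305,85)),T((742,20)),T((719,411))]),
 ('side',[[.09,.144,.15],[.09,-.144,.15],H],[S((497,205)),S((622,500)),S((167,516))])],[.6,.05,.1])
print('cage',cage.round(4),rc.round(1).tolist())
g=W(cage,[[-.136,-.092,.123],[-.095,.126,.126]]);print('grip,hinge',g.round(4).tolist())
rk,rr=fit([('top',[[-.088,.045,.056],[-.088,-.045,.056],[.088,.045,.056],[.088,-.045,.056],[-.02,0,.056],[-.06,0,.056]],[T((78,582)),T((217,578)),T((76,338)),T((213,333)),T((145,484)),T((146,542))])],[.45,.3,0])
print('rack',rk.round(4),rr.round(1).tolist())
print('slots',W(rk,[[-.06,0,.01],[-.02,0,.01]]).round(4).tolist())
# plate: pose with yaw free, lean .25
def pl(p):
    n=np.array([np.cos(p[2]),np.sin(p[2]),0]);yv=np.array([-n[1],n[0],0]);z=np.array([0,0,np.cos(.25)])+n*np.sin(.25)
    b=np.array([p[0],p[1],.001]);return b,n,yv,z
def pf(p):
    b,n,yv,z=pl(p);P=[b+.22*z+.05*yv,b+.22*z-.05*yv,b+.05*yv,b-.05*yv]
    return np.concatenate([(proj('top',P,ct)-T([(375,317),(540,294),(418,430),(553,408)])).ravel(),(proj('side',[P[0],P[1],P[3]],cs)-S([(255,178),(285,265),(200,530)])).ravel()])
r=least_squares(pf,[.4,.1,.1],loss='soft_l1');print('plate',r.x.round(4),pf(r.x).reshape(-1,2).round(1).tolist())
b,n,yv,z=pl(r.x);print('mid',b+.11*z,'top',b+.22*z,'z',z,'y',yv)
E
python3 fit.py
```

```text
cage [0.6196 0.0197 0.1257] [[-1.7, -0.4], [0.1, -0.8], [0.1, 1.0], [0.1, -0.6], [0.5, 0.6], [-1.2, 0.7]]
grip,hinge [[0.4962, -0.0886, 0.123], [0.5096, 0.1328, 0.126]]
rack [0.4587 0.2943 0.0109] [[0.7, 1.2], [-1.0, 1.1], [0.7, -2.3], [-0.9, -2.2], [0.2, 0.0], [0.1, 0.3]]
slots [[0.3987, 0.2936, 0.01], [0.4387, 0.2941, 0.01]]
plate [0.4835 0.0637 0.1348] [[-0.3, 0.5], [-0.1, -0.4], [-0.4, -1.0], [0.5, -1.0], [0.1, -2.0], [-0.6, 0.4], [-0.9, 2.4]]
mid [0.51046981 0.06738226 0.10758037] top [0.53743723 0.07104064 0.21416073] z [0.24515836 0.03325802 0.96891242] y [-0.13442802  0.99092336  0.        ]
```

```bash
cat >> h.py <<'E'
def ori(yaw,lean=0):
    # tool y along horizontal heading yaw, tool z down tilted so that -z leans toward heading by lean
    n=np.array([np.cos(yaw),np.sin(yaw),0]);z=-(np.cos(lean)*np.array([0,0,1])+np.sin(lean)*n)
    y=np.cos(lean)*n-np.sin(lean)*np.array([0,0,1]);return R.from_matrix(np.c_[np.cross(y,z),y,z])
def plan(*targets):
    s=status.sense();p,q=s['ee_pos'],rot(s['tcp_rot'])
    for P,Rt in targets:
        d=np.linalg.norm(np.array(P)-p);r=(q.inv()*Rt).as_rotvec()
        print(np.r_[q.inv().apply(np.array(P)-p)/.3,r/2/np.pi].round(4).tolist(),'rows>=',round(max(d/.0625,np.degrees(np.linalg.norm(r))/10.7),1))
        p,q=np.array(P),Rt
E
python3 - <<'E'
from h import *
b=np.array([.4835,.0637,.001]);z=np.array([.24516,.03326,.96891]);O=ori(.135,.25)
top=b+.22*z
plan(([.34,-.22,.36],ori(-.5,0)),(top+.06*z,O),(top-.038*z,O))
print(top+.06*z,top-.038*z)
E
```

```text
[0.7085, -0.6006, -0.4296, -0.0001, -0.0001, -0.0998] rows>= 4.9
[1.1962, 0.1523, 0.2924, 0.0384, -0.0126, -0.1005] rows>= 6.0
[0.0, -0.0, 0.3267, 0.0, 0.0, 0.0] rows>= 1.6
[0.5521448 0.0730128 0.2722948] [0.52811912 0.06975332 0.17734162]
```

Request:
move_arm --increments '[0.7085,-0.6006,-0.4296,0,0,-0.1,0.7085,-0.6006,-0.4296,0,0,-0.1,0.7085,-0.6006,-0.4296,0,0,-0.1,0.7085,-0.6006,-0.4296,0,0,-0.1,0.7085,-0.6006,-0.4296,0,0,-0.1,0.7085,-0.6006,-0.4296,0,0,-0.1,0.7085,-0.6006,-0.4296,0,0,-0.1]' --hand 1

```text
time: 1.08
ee_pos: [0.34, -0.2203, 0.3599]
tcp_rot: [0.0, 0.86, 0.511, -0.0]
force: [0.4, -0.8, -0.6]
grip_width: 0.0856
grasp_force: 0.0
```

```bash
python3 - <<'E'
from h import *
b=np.array([.4835,.0637,.001]);z=np.array([.24516,.03326,.96891]);O=ori(.135,.25)
top=b+.22*z
print(status.sense()['ee_pos'])
plan(([.47,-.02,.33],ori(-.1,.15)),(top+.06*z,O),(top-.038*z,O))
E
```

```text
[ 0.33999526 -0.22027265  0.35991853]
[0.7935, 0.0619, 0.0995, 0.0235, -0.0047, -0.0632] rows>= 3.9
[0.3358, 0.2675, 0.1541, 0.0158, -0.0074, -0.0367] rows>= 2.2
[0.0, -0.0, 0.3267, 0.0, 0.0, 0.0] rows>= 1.6
```

Request:
move_arm --increments '[0.7935,0.0619,0.0995,0.0235,-0.0047,-0.0632,0.7935,0.0619,0.0995,0.0235,-0.0047,-0.0632,0.7935,0.0619,0.0995,0.0235,-0.0047,-0.0632,0.7935,0.0619,0.0995,0.0235,-0.0047,-0.0632,0.7935,0.0619,0.0995,0.0235,-0.0047,-0.0632,0.7935,0.0619,0.0995,0.0235,-0.0047,-0.0632]'

```text
time: 1.82
ee_pos: [0.4698, -0.0211, 0.3296]
tcp_rot: [-0.056, 0.74, 0.668, -0.051]
force: [-0.2, -0.1, -0.8]
grip_width: 0.0855
grasp_force: 0.0
```

Request:
move_arm --increments '[0.3358,0.2675,0.1541,0.0158,-0.0074,-0.0367,0.3358,0.2675,0.1541,0.0158,-0.0074,-0.0367,0.3358,0.2675,0.1541,0.0158,-0.0074,-0.0367,0.3358,0.2675,0.1541,0.0158,-0.0074,-0.0367,0.3358,0.2675,0.1541,0.0158,-0.0074,-0.0367]'

```text
time: 2.45
ee_pos: [0.5521, 0.0712, 0.2741]
tcp_rot: [-0.081, 0.654, 0.746, -0.093]
force: [0.3, 0.7, -0.2]
grip_width: 0.0858
grasp_force: 0.0
```

```bash
python3 - <<'E'
from h import *
b=np.array([.4835,.0637,.001]);z=np.array([.24516,.03326,.96891]);O=ori(.135,.25)
top=b+.22*z
im=imaging.get_image('wrist');c=imaging.camera_params('wrist')
y=np.array([-.134,.991,0])
for P in(top+.05*y,top-.05*y,W:=np.array([.4962,-.0886,.123])): 
    u=proj('wrist',P,c)[0];print(u); cv2.circle(im,tuple(int(v) for v in u),3,(0,255,0),1)
cv2.imwrite('pics/w1.png',cv2.resize(im[:,:,::-1],(800,600),interpolation=cv2.INTER_CUBIC))
plan((top-.038*z,O))
E
```

```text
[254.01054931 134.30023587]
[254.09484772 269.55125206]
[221.31022946 298.7942777 ]
[0.0054, 0.0014, 0.333, 0.0005, -0.0001, -0.0005] rows>= 1.6
```

View pics/w1.png

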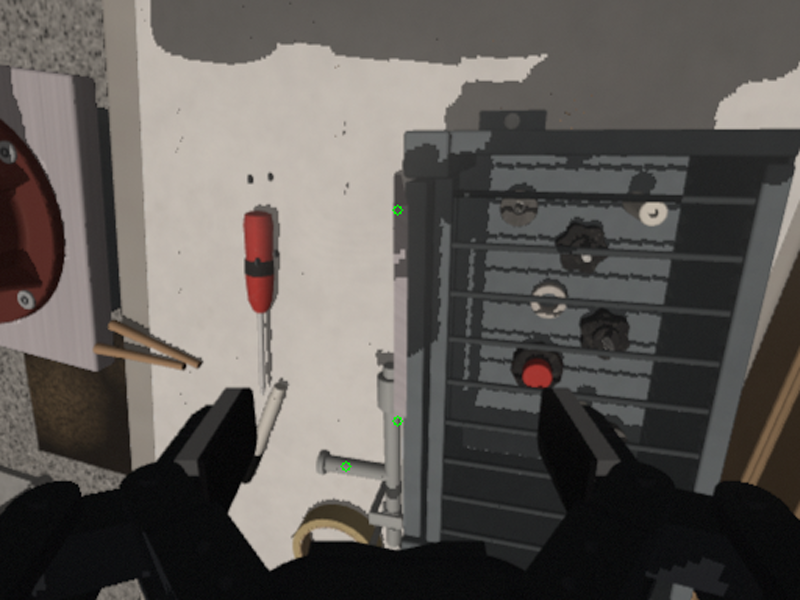

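The wrist view shows the plate edge-on at column 400, matching the predicted (397,210)–(397,421). The handle stem runs from (325,462) to (383,470), also close to its prediction, so I'm descending to grip.

Request:
move_arm --increments '[0.0054,0.0014,0.1,0,0,0,0.0054,0.0014,0.2,0,0,0,0.0054,0.0014,0.3,0,0,0,0.0054,0.0014,0.333,0,0,0,0.0054,0.0014,0.333,0,0,0]'

```text
time: 3.12
ee_pos: [0.5282, 0.0708, 0.1767]
tcp_rot: [-0.082, 0.653, 0.747, -0.093]
force: [-0.2, -1.0, 0.2]
grip_width: 0.0853
grasp_force: 0.0
```

Request:
move_arm --increments '[0,0,0,0,0,0,0,0,0,0,0,0,0,0,0,0,0,0,0,0,0,0,0,0,0,0,0,0,0,0,0,0,0,0,0,0,0,0,0,0,0,0]' --hand 0

```text
time: 4.0
ee_pos: [0.5282, 0.0714, 0.1759]
tcp_rot: [-0.082, 0.653, 0.747, -0.093]
force: [0.2, 0.3, 2.7]
grip_width: 0.0049
grasp_force: 58.6
```

```bash
python3 - <<'E'
from h import *
s=status.sense();p=s['ee_pos'];n=np.array([np.cos(.135),np.sin(.135),0])
plan((p-.07*n+[0,0,.03],ori(.135,.2)),([.41,.16,.30],ori(.06,0)),([.3987,.295,.28],ori(.011,0)))
E
```

```text
[-0.0001, -0.2508, -0.0394, -0.0078, -0.0001, -0.0001] rows>= 1.2
[0.3457, -0.1772, -0.2842, -0.0318, 0.0012, 0.0119] rows>= 2.3
[0.4514, -0.0106, 0.0667, 0.0, 0.0, 0.0078] rows>= 2.2
```

Request:
move_arm --increments '[0,-0.1,-0.01,0,0,0,0,-0.2,-0.03,-0.004,0,0,0,-0.2508,-0.0394,-0.0078,0,0,0,-0.2508,-0.0394,-0.0078,0,0]'

```text
time: 4.5
ee_pos: [0.4581, 0.062, 0.2063]
tcp_rot: [-0.066, 0.655, 0.749, -0.075]
force: [-0.2, -0.1, -2.5]
grip_width: 0.0053
grasp_force: 59.6
```

Request:
move_arm --increments '[0.05,-0.03,-0.1,-0.005,0,0,0.15,-0.09,-0.2,-0.015,0,0.005,0.25,-0.13,-0.2842,-0.025,0,0.008,0.3457,-0.1772,-0.2842,-0.0318,0.0012,0.0119,0.3457,-0.1772,-0.2842,-0.0318,0.0012,0.0119,0.3457,-0.1772,-0.2842,-0.0318,0.0012,0.0119]'

```text
time: 5.25
ee_pos: [0.4106, 0.1599, 0.2995]
tcp_rot: [-0.0, 0.686, 0.728, -0.001]
force: [-0.5, -0.2, -4.0]
grip_width: 0.0053
grasp_force: 59.7
```

Request:
move_arm --increments '[0.15,-0.003,0.02,0,0,0.002,0.3,-0.007,0.04,0,0,0.005,0.4,-0.01,0.06,0,0,0.0078,0.4514,-0.0106,0.0667,0,0,0.0078,0.4514,-0.0106,0.0667,0,0,0.0078,0.4514,-0.0106,0.0667,0,0,0.0078]'

```text
time: 6.0
ee_pos: [0.3993, 0.2941, 0.2799]
tcp_rot: [-0.0, 0.704, 0.71, -0.0]
force: [-0.8, 0.1, -3.1]
grip_width: 0.0055
grasp_force: 59.7
```

```bash
python3 - <<'E'
from h import *
a=imaging.get_image('side')[60:190,200:330,::-1]; b=imaging.get_image('top')[150:280,120:250,::-1]
cv2.imwrite('pics/c2.png',np.hstack([cv2.resize(v,(400,400),interpolation=cv2.INTER_CUBIC) for v in(a,b)]))
s=status.sense();print(s['ee_pos'],s['force'],s['grip_width'],rot(s['tcp_rot']).as_matrix().round(3).tolist())
E
```

```text
[0.39933712 0.29414993 0.28016518] [ 0.03393762 -0.19217387 -3.64091465] 0.005216131593576496 [[-0.009, 1.0, -0.0], [1.0, 0.009, 0.0], [0.0, -0.0, -1.0]]
```

View pics/c2.png

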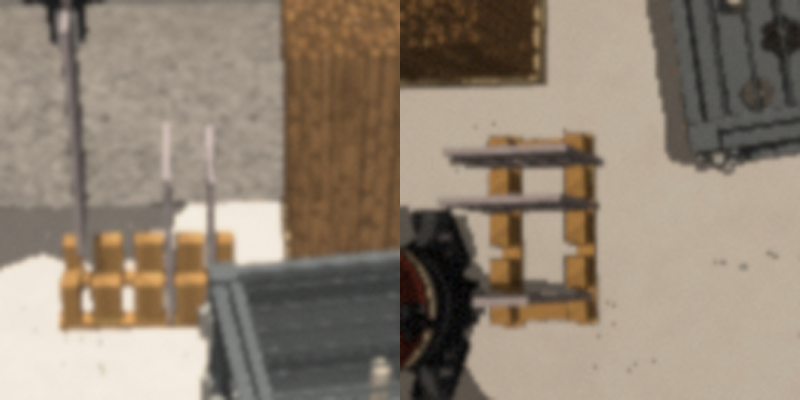

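The side view shows the plate hanging from (68,20) to about (82,232), just left of the first slot's gap at (85,285). The top view shows it crossing the rails at row 298.

```bash
python3 - <<'E'
from h import *
from fit import W,rk
x,y,zb=.3993,.2941,.28-.182
k=130/400
print('side plate', ((proj('side',[[x,y-.05,zb],[x,y-.05,zb+.19],[x,y-.05,zb+.1]])-[200,60])/k).round(1).tolist())
print('top plate',((proj('top',[[x,y-.05,zb+.22],[x,y,zb+.22],[x,y-.05,zb]])-[120,150])/k+[400,0]).round(1).tolist())
L=[[sx,-.045,.056] for sx in(-.06,-.02,.02,.06)]
print('slots side',((proj('side',W(rk,L))-[200,60])/k).round(1).tolist())
L=[[sx,.0,.056] for sx in(-.06,-.02,.02,.06)]
print('slots top',((proj('top',W(rk,L))-[120,150])/k+[400,0]).round(1).tolist())
crop('side',210,118,50,55,11,'pics/c3.png')
E
```

```text
cage [0.6196 0.0197 0.1257] [[-1.7, -0.4], [0.1, -0.8], [0.1, 1.0], [0.1, -0.6], [0.5, 0.6], [-1.2, 0.7]]
grip,hinge [[0.4962, -0.0886, 0.123], [0.5096, 0.1328, 0.126]]
rack [0.4587 0.2943 0.0109] [[0.7, 1.2], [-1.0, 1.1], [0.7, -2.3], [-0.9, -2.2], [0.2, 0.0], [0.1, 0.3]]
slots [[0.3987, 0.2936, 0.01], [0.4387, 0.2941, 0.01]]
plate [0.4835 0.0637 0.1348] [[-0.3, 0.5], [-0.1, -0.4], [-0.4, -1.0], [0.5, -1.0], [0.1, -2.0], [-0.6, 0.4], [-0.9, 2.4]]
mid [0.51046981 0.06738226 0.10758037] top [0.53743723 0.07104064 0.21416073] z [0.24515836 0.03325802 0.96891242] y [-0.13442802  0.99092336  0.        ]
side plate [[80.1, 255.7], [65.2, 67.1], [72.6, 161.0]]
top plate [[526.0, 299.8], [453.7, 301.4], [589.8, 293.7]]
slots side [[83.2, 289.8], [126.0, 288.9], [168.8, 288.0], [211.6, 287.1]]
slots top [[543.4, 294.7], [542.9, 249.3], [542.3, 204.1], [541.8, 159.3]]
```

View pics/c3.png

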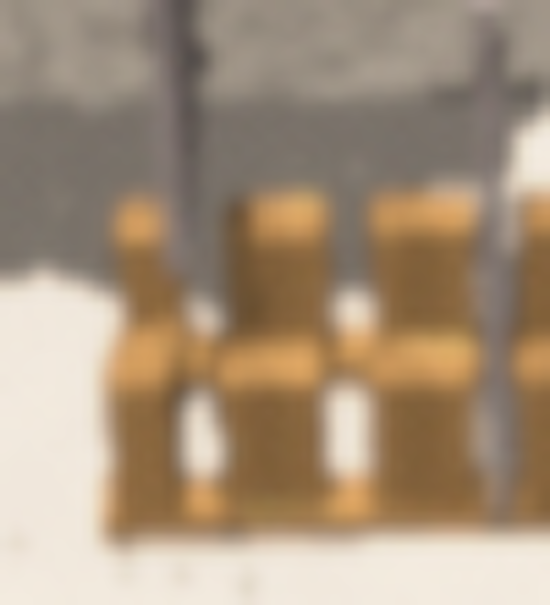

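```bash
python3 - <<'E'
from h import *
im=imaging.get_image('wrist');c=imaging.camera_params('wrist')
P=[[.3993,.3441,.098],[.3993,.3441,.318],[.3987,.339,.056],[.3987,.25,.056]]
print(proj('wrist',P,c).round(1).tolist())
crop('wrist',155,120,200,150,4,'pics/c4.png',im)
E
```

```text
[[254.3, 121.1], [254.9, 177.3], [253.7, 122.4], [252.9, 195.8]]
```

View pics/c4.png

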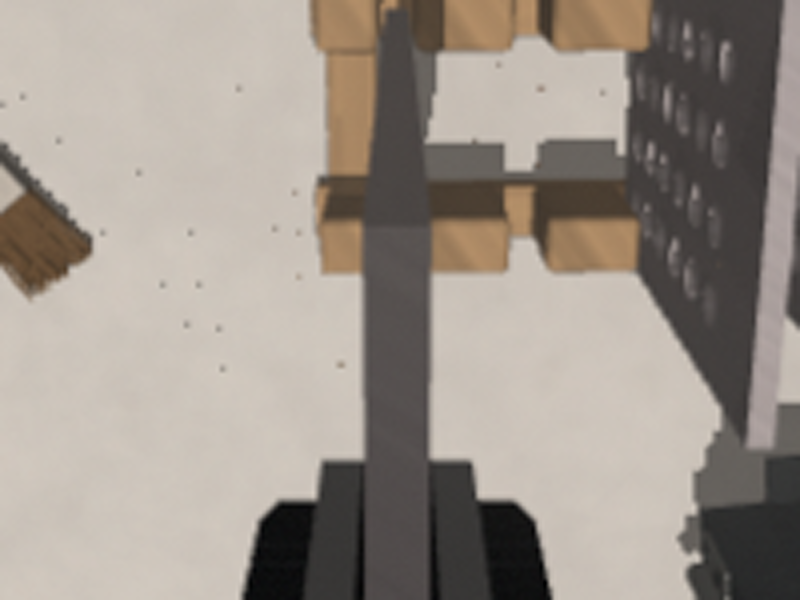

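The wrist view shows the plate's lower edge at column 396 and the slot centred at about 397 (far rail) and 391 (near rail). It is aligned, so I'm lowering.

Request:
move_arm --increments '[0,0,0.08,0,0,0,0,0,0.15,0,0,0,0,0,0.2,0,0,0,0,0,0.24,0,0,0,0,0,0.26,0,0,0,0,0,0.27,0,0,0,0,0,0.27,0,0,0]'

```text
time: 7.08
ee_pos: [0.399, 0.2951, 0.1992]
tcp_rot: [-0.0, 0.703, 0.711, 0.0]
force: [0.2, -0.1, -3.5]
grip_width: 0.005
grasp_force: 59.6
```

Request:
move_arm --increments '[0,0,0.007,0,0,0,0,0,0.014,0,0,0,0,0,0.02,0,0,0,0,0,0.02,0,0,0]'

```text
time: 7.58
ee_pos: [0.3988, 0.295, 0.1929]
tcp_rot: [-0.0, 0.703, 0.711, -0.0]
force: [0.4, 0.2, -2.4]
grip_width: 0.0052
grasp_force: 59.7
```

Request:
move_arm --increments '[0,0,0.005,0,0,0,0,0,0.01,0,0,0,0,0,0.01,0,0,0]'

```text
time: 7.95
ee_pos: [0.3995, 0.2951, 0.1911]
tcp_rot: [0.0, 0.703, 0.711, 0.001]
force: [-0.3, -2.6, 9.5]
grip_width: 0.0051
grasp_force: 61.6
```

Request:
move_arm --increments '[0,0,-0.004,0,0,0,0,0,-0.004,0,0,0,0,0,-0.004,0,0,0,0,0,-0.004,0,0,0]' --hand 0.5

```text
time: 8.45
ee_pos: [0.3988, 0.2951, 0.1911]
tcp_rot: [-0.0, 0.703, 0.711, -0.0]
force: [-1.1, 0.2, -0.0]
grip_width: 0.0428
grasp_force: 0.0
```

Request:
move_arm --increments '[0,0,-0.05,0,0,0,0,0,-0.15,0,0,0,0,0,-0.3,0,0,0,0,0,-0.4,0,0,0,0,0,-0.4,0,0,0]'

```text
time: 9.07
ee_pos: [0.4, 0.2956, 0.3132]
tcp_rot: [0.0, 0.703, 0.711, 0.002]
force: [0.3, 0.5, -0.3]
grip_width: 0.0427
grasp_force: 0.0
```

```bash
python3 - <<'E'
from h import *
a=imaging.get_image('side')[60:190,200:330,::-1]; b=imaging.get_image('wrist')[:,:,::-1]
cv2.imwrite('pics/c5.png',np.hstack([cv2.resize(a,(390,390),interpolation=cv2.INTER_CUBIC),cv2.resize(b[:,80:470],(390,390))]))
s=status.sense();print(s['ee_pos'],s['force'],s['time'],s['joint_positions'])
E
```

```text
[0.39882864 0.29497978 0.31068221] [ 1.34075802  0.61934034 -0.45428714] 9.175 [ 4.89002725e-01  2.03844242e-01 -6.07133861e-02  1.30675648e+00
  4.95757158e-04  2.04956832e+00]
```

View pics/c5.png

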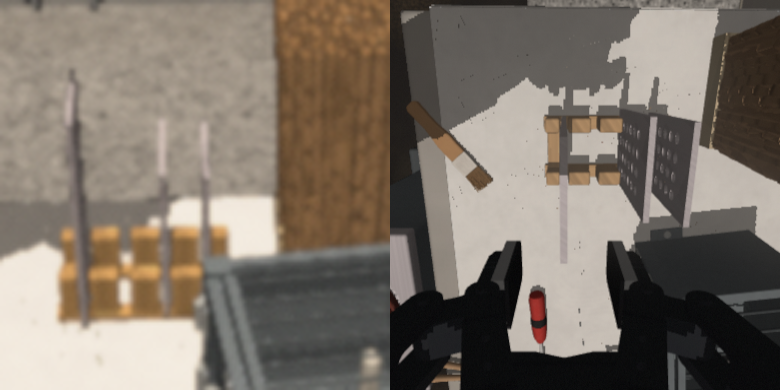

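The tall plate stands in the front slot. Next, move over the bolt handle.

```bash
python3 - <<'E'
from h import *
plan(([.45,.05,.32],ori(.9)),([.494,-.0886,.21],ori(1.6965)))
E
```

```text
[-0.8183, 0.1622, -0.0313, -0.0001, -0.0001, -0.1416] rows>= 4.8
[-0.4021, -0.2707, 0.3667, 0.0, 0.0, -0.1268] rows>= 4.3
```

Request:
move_arm --increments '[-0.8183,0.1622,-0.0313,0,0,-0.1416,-0.8183,0.1622,-0.0313,0,0,-0.1416,-0.8183,0.1622,-0.0313,0,0,-0.1416,-0.8183,0.1622,-0.0313,0,0,-0.1416,-0.8183,0.1622,-0.0313,0,0,-0.1416,-0.8183,0.1622,-0.0313,0,0,-0.1416,-0.8183,0.1622,-0.0313,0,0,-0.1416]' --hand 0.4

```text
time: 10.05
ee_pos: [0.4495, 0.0497, 0.3193]
tcp_rot: [-0.001, 0.33, 0.944, -0.0]
force: [0.3, 0.8, 0.9]
grip_width: 0.0338
grasp_force: 0.0
```

Request:
move_arm --increments '[-0.4021,-0.2707,0.3667,0,0,-0.1268,-0.4021,-0.2707,0.3667,0,0,-0.1268,-0.4021,-0.2707,0.3667,0,0,-0.1268,-0.4021,-0.2707,0.3667,0,0,-0.1268,-0.4021,-0.2707,0.3667,0,0,-0.1268,-0.4021,-0.2707,0.3667,0,0,-0.1268,-0.4021,-0.2707,0.3667,0,0,-0.1268]'

```text
time: 10.92
ee_pos: [0.4939, -0.088, 0.2102]
tcp_rot: [-0.0, -0.062, 0.998, 0.0]
force: [0.2, -0.1, -0.0]
grip_width: 0.0336
grasp_force: 0.0
```

```bash
python3 - <<'E'
from h import *
from fit import W,cage
im=imaging.get_image('wrist');c=imaging.camera_params('wrist');s=status.sense()
print(s['ee_pos'],c['eye'])
L=W(cage,[[-.136,-.092,.123],[-.159,-.092,.123],[-.116,-.092,.123],[-.09,.144,.15],[-.09,-.144,.15]])
print((proj('wrist',L,c)).round(1).tolist())
crop('wrist',130,60,266,200,3,'pics/w2.png',im)
E
```

```text
cage [0.6196 0.0197 0.1257] [[-1.7, -0.4], [0.1, -0.8], [0.1, 1.0], [0.1, -0.6], [0.5, 0.6], [-1.2, 0.7]]
grip,hinge [[0.4962, -0.0886, 0.123], [0.5096, 0.1328, 0.126]]
rack [0.4587 0.2943 0.0109] [[0.7, 1.2], [-1.0, 1.1], [0.7, -2.3], [-0.9, -2.2], [0.2, 0.0], [0.1, 0.3]]
slots [[0.3987, 0.2936, 0.01], [0.4387, 0.2941, 0.01]]
plate [0.4835 0.0637 0.1348] [[-0.3, 0.5], [-0.1, -0.4], [-0.4, -1.0], [0.5, -1.0], [0.1, -2.0], [-0.6, 0.4], [-0.9, 2.4]]
mid [0.51046981 0.06738226 0.10758037] top [0.53743723 0.07104064 0.21416073] z [0.24515836 0.03325802 0.96891242] y [-0.13442802  0.99092336  0.        ]
[ 0.49400554 -0.08809335  0.21030505] [ 0.41730016 -0.09748302  0.35258417]
[[252.0, 199.3], [252.0, 170.5], [252.0, 223.0], [570.5, 270.0], [181.6, 270.0]]
```

View pics/w2.png

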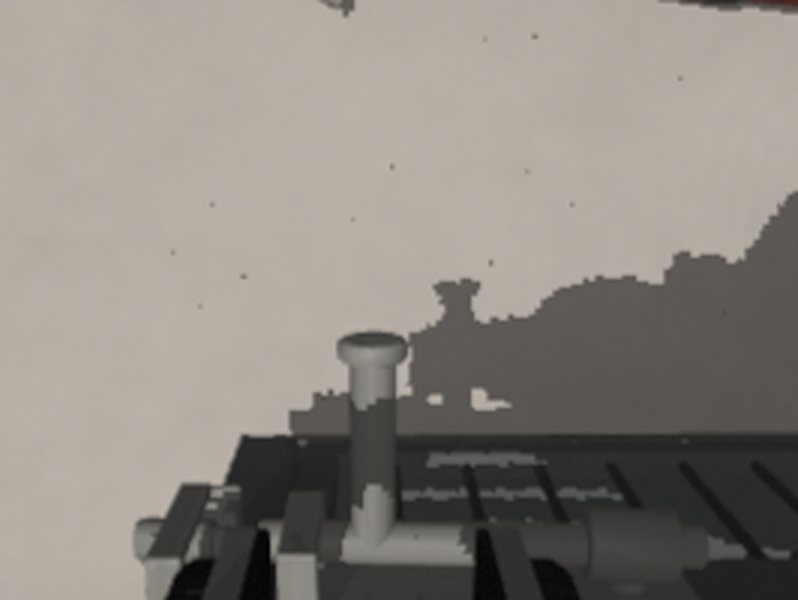

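The wrist view shows the cap at crop (372,348), which is px (254,176) against a prediction of (252,170). The grip point is therefore about 5 mm deeper and 1.5 mm nearer the hinge. The fingers straddle the stem.

```bash
python3 - <<'E'
from h import *
plan(([.499,-.0867,.105],ori(1.6965)))
E
```

```text
[-0.0173, 0.0024, 0.351, 0.0001, -0.0001, -0.0001] rows>= 1.7
```

Request:
move_arm --increments '[-0.0173,0.0024,0.1,0,0,0,-0.0173,0.0024,0.2,0,0,0,-0.0173,0.0024,0.27,0,0,0,-0.0173,0.0024,0.32,0,0,0,-0.0173,0.0024,0.351,0,0,0,-0.0173,0.0024,0.351,0,0,0]'

```text
time: 11.72
ee_pos: [0.499, -0.087, 0.1049]
tcp_rot: [-0.0, -0.063, 0.998, 0.0]
force: [-0.2, 0.5, -0.3]
grip_width: 0.034
grasp_force: 0.0
```

Request:
move_arm --increments '[0,0,0,0,0,0,0,0,0,0,0,0,0,0,0,0,0,0,0,0,0,0,0,0,0,0,0,0,0,0]' --hand 0

```text
time: 12.35
ee_pos: [0.4994, -0.0872, 0.1054]
tcp_rot: [0.0, -0.063, 0.998, 0.0]
force: [0.8, -0.5, 3.8]
grip_width: 0.0094
grasp_force: 58.6
```

Request:
move_arm --increments '[0,0,-0.008,0,0,0,0,0,-0.016,0,0,0,0,0,-0.0233,0,0,0,0,0,-0.0233,0,0,0]'

```text
time: 12.85
ee_pos: [0.4989, -0.0872, 0.1119]
tcp_rot: [-0.0, -0.063, 0.998, 0.0]
force: [0.8, -1.1, -7.3]
grip_width: 0.01
grasp_force: 58.4
```

Request:
move_arm --increments '[0,0.01,0.001,0,0,0,0,0.02,0.002,0,0,0,0,0.03,0.003,0,0,0,0,0.04,0.004,0,0,0,0,0.04,0.004,0,0,0]'

```text
time: 13.48
ee_pos: [0.4974, -0.0746, 0.1108]
tcp_rot: [-0.0, -0.063, 0.998, 0.001]
force: [1.7, 0.5, -7.7]
grip_width: 0.0103
grasp_force: 58.4
```

Request:
move_arm --increments '[0,0.015,0.0015,0,0,0,0,0.03,0.003,0,0,0,0,0.045,0.0045,0,0,0,0,0.06,0.006,0,0,0,0,0.075,0.0075,0,0,0,0,0.084,0.0084,0,0,0,0,0.084,0.0084,0,0,0]'

```text
time: 14.35
ee_pos: [0.4944, -0.0496, 0.1084]
tcp_rot: [-0.0, -0.063, 0.998, 0.001]
force: [0.8, 0.7, -3.4]
grip_width: 0.0099
grasp_force: 58.9
```

Request:
move_arm --increments '[0,0.006,0,0,0,0,0,0.01,0,0,0,0,0,0.01,0,0,0,0]'

```text
time: 14.72
ee_pos: [0.4942, -0.0488, 0.1086]
tcp_rot: [-0.0, -0.062, 0.998, -0.001]
force: [-0.2, -7.9, -3.5]
grip_width: 0.0096
grasp_force: 58.9
```

```bash
cat > sw.py <<'E'
from h import *
import sys
H=np.array([.5144,.1349,0])
s=status.sense();p,q=s['ee_pos'],rot(s['tcp_rot'])
p=p+[-.00019,-.0009,0] if len(sys.argv)>2 else p
out=[]
for t in np.linspace(0,float(sys.argv[1]),8)[1:]:
    Z=R.from_rotvec([0,0,-t]);P=H+Z.apply(p-H);P[2]=p[2]
    out+=np.r_[q.inv().apply(P-s['ee_pos'])/.3,0,0,t/2/np.pi].round(4).tolist()
print(out)
E
python3 sw.py .2 b
```

```text
[0.0181, 0.0015, 0.0, 0.0, 0.0, 0.0045, 0.0352, 0.0063, 0.0, 0.0, 0.0, 0.0091, 0.052, 0.0117, 0.0, 0.0, 0.0, 0.0136, 0.0687, 0.0175, -0.0, 0.0, 0.0, 0.0182, 0.0853, 0.0238, -0.0, 0.0, 0.0, 0.0227, 0.1016, 0.0305, -0.0, 0.0, 0.0, 0.0273, 0.1178, 0.0377, -0.0, 0.0, 0.0, 0.0318]
```

Request:
move_arm --increments '[0.0,-0.006,0,0,0,0,0.0181,-0.0055,0,0,0,0.0045,0.0352,-0.0007,0,0,0,0.0091,0.052,0.0047,0,0,0,0.0136,0.0687,0.0105,0,0,0,0.0182,0.0853,0.0168,0,0,0,0.0227,0.1016,0.0235,0,0,0,0.0273,0.1178,0.0307,0,0,0,0.0318]'

```text
time: 15.72
ee_pos: [0.4576, -0.0426, 0.1084]
tcp_rot: [-0.0, 0.038, 0.999, -0.0]
force: [3.6, -1.3, -4.2]
grip_width: 0.0097
grasp_force: 58.9
```

```bash
python3 sw.py .21; python3 -c "
from h import *
s=status.sense();print(s['force'],s['ee_pos'],s['grip_width'],s['time'])"
```

```text
[0.0181, 0.0046, 0.0, 0.0, 0.0, 0.0048, 0.036, 0.0097, 0.0, 0.0, 0.0, 0.0095, 0.0537, 0.0154, 0.0, 0.0, 0.0, 0.0143, 0.0713, 0.0216, 0.0, 0.0, 0.0, 0.0191, 0.0887, 0.0283, 0.0, 0.0, 0.0, 0.0239, 0.1059, 0.0355, 0.0, 0.0, 0.0, 0.0286, 0.1228, 0.0433, 0.0, 0.0, 0.0, 0.0334]
[ 3.63793349 -1.2717825  -4.15113221] [ 0.45755586 -0.0426437   0.10843648] 0.00971705203717207 15.725
```

Request:
move_arm --increments '[0.0181,0.0046,0,0,0,0.0048,0.036,0.0097,0,0,0,0.0095,0.0537,0.0154,0,0,0,0.0143,0.0713,0.0216,0,0,0,0.0191,0.0887,0.0283,0,0,0,0.0239,0.1059,0.0355,0,0,0,0.0286,0.1228,0.0433,0,0,0,0.0334,0.1228,0.0433,0,0,0,0.0334]'

```text
time: 16.73
ee_pos: [0.4217, -0.0267, 0.1085]
tcp_rot: [-0.0, 0.142, 0.99, 0.0]
force: [3.2, -2.5, -4.2]
grip_width: 0.0098
grasp_force: 59.0
```

Request:
move_arm --increments '[0,0,0,0,0,0,0,0,0,0,0,0,0,0,0,0,0,0]'

```text
time: 17.1
ee_pos: [0.4221, -0.0269, 0.1084]
tcp_rot: [-0.0, 0.141, 0.99, 0.0]
force: [2.8, -1.5, -3.6]
grip_width: 0.0102
grasp_force: 59.0
```

```bash
python3 - <<'E'
from h import *
a=imaging.get_image('side')[:,150:400,::-1]; b=imaging.get_image('top')[100:292,120:376,::-1]
cv2.imwrite('pics/fin.png',np.hstack([cv2.resize(a,(320,492)),cv2.resize(b,(480,492))]))
s=status.sense();print(s['ee_pos'],s['force'],s['grip_width'],s['time'])
E
```

```text
[ 0.42214454 -0.0268953   0.1084334 ] [ 2.29604362 -1.35655471 -4.15412779] 0.009851480163989373 17.2
```

View pics/fin.png

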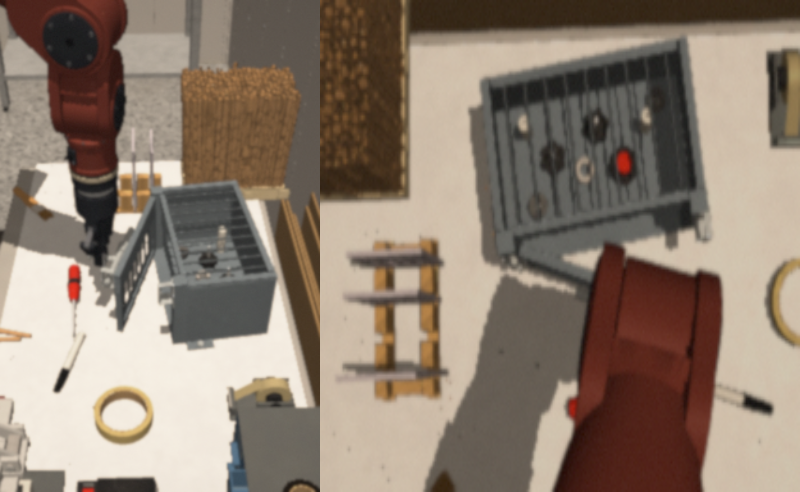

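The gate stands open about 0.4 rad with the handle held at about 3 N. The plate is upright in the front slot (top view, row 370), and the bystanders look untouched.

```bash
python3 -c "
from rig import manip
print(manip.close_job())"
```

```text
the job is handed in; nothing more can be done
None
```

The job is handed in at about 17 s (no verdict was shown): the tall plate is upright in the front slot and let go, the bolt is drawn back to its stop, and the gripper is holding the gate still by the bolt's handle at about 0.41 rad (10 cm), with the other things left in place.

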